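# Fetch a case from the packed row and load the bench rack

### The job

Load the dark slotted rack for the microscope bench. Tip the case with the stepped top forward out of the tightly packed row until it leans on the stand's front bar, then pull it free and stand it upright, fully down, in the rack's wide pocket; also stand every aluminium plate from the sloping rest on its short edge, fully down, in a narrow slot of its own. Leave the other cases standing in the row and the other things on the bench where they are.

Things in the scene. Friction and masses are not known exactly. Their poses are not given: they have to be found in the camera images.
- stand: fixed aluminium file stand 72 x 180 x 90 mm, origin under its centre, front -x; five cases along y, 1.2 mm apart, centred at x 0. Floor 6 mm, front lip 6 mm above it at x -30, back 60 mm high; behind it 50 mm are free. Round bar, 10 mm, along y in front, axis at x -73, z 56 mm: a case tipped forward over the lip passes its balance at 27 deg, then rests on the bar at about 40 deg and stays
- case_stepped: the case to fetch: 56 (x) x 32 (y) x 120 mm (z), about 0.2 kg, but the rear 22 mm (+x side) of its top is cut down by a 12 mm step, so its rear face is only 108 mm high; origin at the centre of its underside, z up, front faces -x. One of the three inner places of the row (not an end place)
- case_a: one of the four plain cases of the row: 56 (x) x 32 (y) x 120 mm (z) plastic block with flat top, origin at the centre of its underside, z up, front faces -x. Stays in the stand
- case_b: one of the four plain cases of the row: 56 (x) x 32 (y) x 120 mm (z) plastic block with flat top, origin at the centre of its underside, z up, front faces -x. Stays in the stand
- case_c: one of the four plain cases of the row: 56 (x) x 32 (y) x 120 mm (z) plastic block with flat top, origin at the centre of its underside, z up, front faces -x. Stays in the stand
- case_d: one of the four plain cases of the row: 56 (x) x 32 (y) x 120 mm (z) plastic block with flat top, origin at the centre of its underside, z up, front faces -x. Stays in the stand
- rest: fixed white sloping rest, 110 x 226 x 67 mm, origin at the centre of its underside; the slope faces away from the robot (+x), plates lie on it side by side along y, 54 mm apart, their feet on a lip at the +x side
- plate_0: loose aluminium plate 8 x 46 x 110 mm (x thickness, y width, z length), 0.11 kg, origin at its centre. Starts on the sloping rest, z axis 40 deg from vertical, upper end towards the robot, +x face up; its upper 36 mm overhang the rest freely and can be pinched across the 8 mm. None if absent in this run
- plate_1: loose aluminium plate 8 x 46 x 110 mm (x thickness, y width, z length), 0.11 kg, origin at its centre. Starts on the sloping rest, z axis 40 deg from vertical, upper end towards the robot, +x face up; its upper 36 mm overhang the rest freely and can be pinched across the 8 mm. None if absent in this run
- plate_2: loose aluminium plate 8 x 46 x 110 mm (x thickness, y width, z length), 0.11 kg, origin at its centre. Starts on the sloping rest, z axis 40 deg from vertical, upper end towards the robot, +x face up; its upper 36 mm overhang the rest freely and can be pinched across the 8 mm. None if absent in this run
- plate_3: loose aluminium plate 8 x 46 x 110 mm (x thickness, y width, z length), 0.11 kg, origin at its centre. Starts on the sloping rest, z axis 40 deg from vertical, upper end towards the robot, +x face up; its upper 36 mm overhang the rest freely and can be pinched across the 8 mm. None if absent in this run
- rack: loose dark slotted rack, 76 x 204 x 46 mm, 1.6 kg, stands flat on the bench; origin at the centre of its underside, slots side by side along its y axis, each 64 mm long along its x axis and 40 mm deep (floor 6 mm above the bench). One wide pocket and four narrow slots
- pocket (a point): centre of the floor of the rack's wide pocket, 64 (x) x 38 mm (y), at the -y end of the rack; takes a case upright, its 56 mm side along the rack's x; axes as the rack's
- slot_0 (a point): centre of the floor of a narrow rack slot, 64 (x) x 12 mm (y), takes one plate standing on its short edge, plate thickness along the rack's y; axes as the rack's
- slot_1 (a point): centre of the floor of a narrow rack slot, 64 (x) x 12 mm (y), takes one plate standing on its short edge, plate thickness along the rack's y; axes as the rack's
- slot_2 (a point): centre of the floor of a narrow rack slot, 64 (x) x 12 mm (y), takes one plate standing on its short edge, plate thickness along the rack's y; axes as the rack's
- slot_3 (a point): centre of the floor of a narrow rack slot, 64 (x) x 12 mm (y), takes one plate standing on its short edge, plate thickness along the rack's y; axes as the rack's
- flux_jar: bystander: jar 48 mm wide, 50 mm high; origin under its centre
- solder_spool: bystander: metal spool 52 mm wide, 40 mm high; origin under its centre
- driver: bystander: screwdriver 140 mm long lying on the bench
- tweezers: bystander: steel tweezers 120 mm long, 4 mm high, lying on the bench

How it is judged:
By the outcome, as a careful person would: the job done as asked, in the order asked, and still so for the second after the job is handed in, with the robot touching nothing.
Of plate_0, plate_1, plate_2, plate_3 only 3 to 4 are there at a start; the rules pass over those that are not, and their reading is None.
At some moment in a run one of rack may be knocked a few centimetres aside while the robot is not near it.
It also fails if it takes over 200 s, if anything falls off the work surface, if the arm or the gripper's body presses on something with over 40 N, if the wrist force passes 120 N, or if a joint passes its speed limit or range.

### The arm

A 7-joint arm with a two-finger parallel gripper is mounted at the origin on the work surface. World frame = base frame: x ahead of the robot, y to its left, z up, the work surface at z = 0. Lengths are in m, angles in rad, forces in N, time in s.
With the tool pointing down it reaches from about 0.425 to 0.825 m from the base axis. Payload 3.6 kg.
Tool frame: the origin (TCP) lies at the very end of the fingers, on their centre line; the grasp point (between the pads) lies 19 mm behind it; z points along the fingers, y is the line along which they close (so a half turn about z gives the same grasp; the last joint's range is limited). The gripper opens to 85 mm and grips with 20 to 120 N. Pads are 22 mm wide; open, the fingers measure 114 mm over their backs; the gripper's body (76 mm by 85 mm) begins 54 mm behind the grasp point. The pads swing forward as they close: fully open they stand 13 mm farther back than shut.
Start: joints at [-1.294, 0.615, -0.013, 1.423, 0.008, 1.103, -0.04], TCP at [0.194, 0.62, 0.231] pointing down, gripper open.
Joint ranges: [-3.12, 3.12], [-0.3, 2.06], [-1.34, 1.32], [0.26, 2.42], [-1.36, 4.5], [0.01, 1.98], [-2.84, 2.84]. Speed limits (rad/s): [2.79, 2.79, 3.14, 3.14, 3.14, 3.14, 3.14].

### API

Orientations are given as a unit quaternion [x, y, z, w].
In Python, from station import arm, imaging, finish_job gives the robot as it stands. Calls block until the motion is done:
- arm.movep(position, orientation): joint-space move of the TCP to a pose.
- arm.line_to(position, velocity=0.15, ori=None): straight line of the TCP; ori=None keeps the orientation; velocity is the mean speed in m/s.
- arm.move_j(angles): joint-space move.
- arm.move_gripper(opening, effort=None): opening from 0.0 (shut) to 1.0 (fully open); effort is the grip in N (None keeps the last); returns when the fingers have stopped.
- arm.pause(seconds).
- arm.ik(position, orientation): joint angles nearest the present ones, or None.
- imaging.snapshot(name): name is "scene" or "top" or "wrist"; returns the picture (420x560x3 uint8, blue, green, red); there is no depth.
- imaging.camera_info(name): a dict with "fx", "fy", "cx", "cy" (pixels), "dist_coeffs" ([k1, k2, p1, p2, k3] as OpenCV has them; the pictures are not rectified), "R" (3x3) and "t" (3): a world point X has camera coordinates R X + t; the wrist camera has in their place "T_tool_cam" (4x4, takes a point from camera to tool coordinates, whose origin is the TCP and whose axes are the flange's). Camera axes: x right, y down, z forward; pixel columns grow to the right and rows downward; lengths in m; the calibration is good to about 2 mm. A picture is of the moment at which its call begins: read the wrist's pose just before it. camera_info takes no time and is no camera call.
A pose or a line that the arm cannot do raises arm.MotionError and nothing moves.
- finish_job(): hands the job in; it is judged then, once.
Trained networks look in the newest picture that a camera, given by its name, has taken for a name from the list of things; names that differ only in an ending like _2 or _b are one class to them, and where a whole thing is asked for, a point or a joint stands for the part that bears it (a point fixed in the world has none). Each returns a list of dicts, best first, with "confidence" (0 to 1); they miss things now and then, are a little off and sometimes report something else, mostly with a low value. They report only what shows in the picture. A call takes as long as a camera call.
- imaging.trace(camera, thing): "mask" (420x560 bool, what is visible of it) and "box" ([left, top, right, bottom] in pixels, round what is visible of it).
- imaging.mark_of(camera, thing): "point" ([column, row] in pixels: a listed point, or the origin of a listed thing).
Readings, each from a call of its own:
- arm.get_time(): time.
- arm.get_joint_positions(): joint angles.
- arm.get_dq(): joint speeds.
- arm.get_effort(): joint torques, N m.
- arm.get_tool_pos(): TCP position.
- arm.get_eef_rot(): TCP orientation.
- arm.get_ft_force(): force on the tool from outside, world axes, zero at the start.
- arm.get_wrist_torque(): the same for the moment, N m.
- arm.get_opening(): opening from 0.0 (shut) to 1.0 (fully open).
- arm.get_finger_force(): force on a finger pad.
Only numpy, scipy, OpenCV 4.12 (cv2) and the standard library are available. Lean on these libraries where they do the work, as an engineer would, in place of code of your own. Each camera call takes 0.05 s, during which the arm holds its last target. There are 200 camera calls.

## Working session

There is one attempt and no reset: what is moved stays moved. The work goes in short steps, each a Python script; the robot and the scene stay as the last script left them, time stands still between calls to the robot, and variables do not carry over. Pictures are saved under pics/ and viewed, at most 14 in all, crops included, and the job is handed in when it is done.

```bash
ls; mkdir -p pics
python3 - <<'E'
from station import arm, imaging
import cv2,numpy as np
for n in ["scene","top"]:
    im=imaging.snapshot(n); cv2.imwrite(f"pics/{n}0.png",im)
    i=imaging.camera_info(n); R=np.array(i["R"]);print(n,{k:np.round(v,3).tolist() for k,v in i.items() if k not in "R"}, "C",-R.T@i["t"])
    print(np.round(R,3))
    for t in ["stand","case_stepped","case_a","rest","plate_0","rack","pocket","slot_0","flux_jar","solder_spool","driver","tweezers"]:
        print(t,[(np.round(d["point"],1).tolist(),round(d["confidence"],2)) for d in imaging.mark_of(n,t)])
print(imaging.camera_info("wrist"))
print(arm.get_time(),arm.get_eef_rot(),arm.get_tool_pos())
E
```

```text
pics
station.py
scene {'fx': 517.776, 'fy': 517.776, 'cx': 270.894, 'cy': 217.072, 'dist_coeffs': [-0.124, 0.0, 0.0, 0.0, 0.0], 't': [-0.376, -0.27, 1.461]} C [ 1.08776056 -0.45920762  0.9775928 ]
[[ 0.653  0.757  0.014]
 [ 0.597 -0.504 -0.625]
 [-0.466  0.416 -0.781]]
stand [([362.3, 185.0], 0.55)]
case_stepped [([360.1, 186.2], 0.92)]
case_a [([368.4, 178.4], 0.84), ([342.6, 197.5], 0.83), ([376.9, 174.6], 0.56)]
rest [([163.2, 329.6], 0.91), ([148.9, 333.0], 0.58)]
plate_0 [([127.5, 348.3], 0.98), ([193.1, 293.2], 0.97), ([151.1, 330.7], 0.72)]
rack [([246.6, 237.5], 0.82), ([195.4, 297.8], 0.71)]
pocket [([216.5, 244.5], 0.69)]
slot_0 [([281.9, 223.6], 0.96), ([235.5, 239.4], 0.91), ([251.8, 231.2], 0.9), ([266.6, 228.4], 0.88)]
flux_jar [([333.1, 285.1], 0.58)]
solder_spool [([289.5, 321.1], 0.84), ([127.1, 346.8], 0.4)]
driver [([287.7, 158.3], 0.84)]
tweezers [([138.4, 255.6], 0.61)]
top {'fx': 475.8, 'fy': 475.8, 'cx': 276.592, 'cy': 212.763, 'dist_coeffs': [-0.108, 0.0, 0.0, 0.0, 0.0], 't': [-0.011, 0.572, 1.171]} C [0.39000696 0.00983631 1.24330926]
[[-0.005 -1.     0.018]

[... 655 characters left out ...]
 [([367.6, 286.1], 0.73), ([254.9, 154.6], 0.56)]
{'fx': 301.7407371661258, 'fy': 301.7407371661258, 'cx': 277.5695533886232, 'cy': 209.0719051102163, 'dist_coeffs': array([-0.05997471,  0.        ,  0.        ,  0.        ,  0.        ]), 'T_tool_cam': array([[ 4.40804687e-05, -9.51327267e-01, -3.08182462e-01,
         7.93522406e-02],
       [ 9.99999901e-01, -9.46370152e-05,  4.35168298e-04,
        -2.19922864e-03],
       [-4.43152936e-04, -3.08182451e-01,  9.51327168e-01,
        -1.42876919e-01],
       [ 0.00000000e+00,  0.00000000e+00,  0.00000000e+00,
         1.00000000e+00]])}
1.3 [ 1.51317548e-01  9.88485203e-01 -3.09194881e-05 -3.57561110e-05] [0.19441604 0.62021324 0.23129318]
```

View pics/scene0.png

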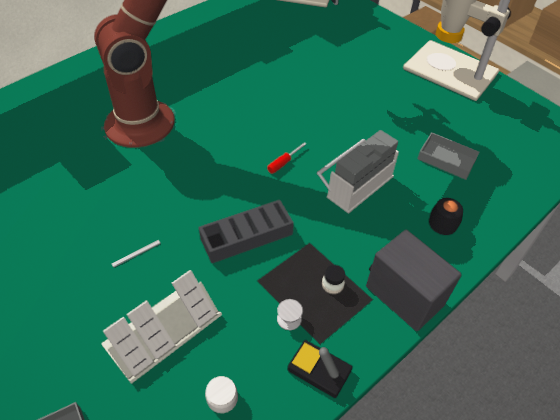

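View pics/top0.png

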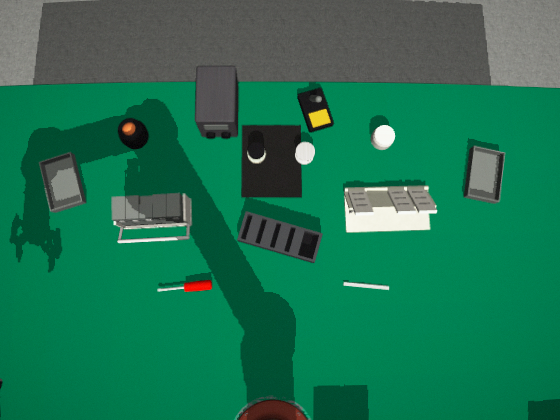

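The scene view shows the row at about (360,180), the rack at (247,235) with its pocket at (217,240), and the rest at (160,325). The top view agrees, with three plates on the rest and the stand's bar on the robot's side. Next I'll get rough positions and close wrist views.

```bash
cat > h.py <<'E'
from station import arm, imaging, finish_job
import cv2, numpy as np
from scipy.spatial.transform import Rotation as Rn
from scipy.optimize import minimize
class View:
    """camera model at the moment of a picture"""
    def __init__(s,name,pic=None):
        s.name=name
        i=imaging.camera_info(name)
        s.K=np.array([[i["fx"],0,i["cx"]],[0,i["fy"],i["cy"]],[0,0,1.]]); s.d=np.array(i["dist_coeffs"],float)
        if name=="wrist":
            T=np.eye(4); T[:3,:3]=Rn.from_quat(arm.get_eef_rot()).as_matrix(); T[:3,3]=arm.get_tool_pos()
            W=np.linalg.inv(T@i["T_tool_cam"]); s.R,s.t=W[:3,:3],W[:3,3]
        else: s.R,s.t=np.array(i["R"]),np.array(i["t"])
        s.im=imaging.snapshot(name)
        if pic: cv2.imwrite(f"pics/{pic}.png",s.im)
    def proj(s,P): return cv2.projectPoints(np.asarray(P,float).reshape(-1,3),cv2.Rodrigues(s.R)[0],s.t,s.K,s.d)[0][:,0]
    def plane(s,px,z):
        u=cv2.undistortPoints(np.array(px,float).reshape(-1,1,2),s.K,s.d)[:,0]
        d=np.c_[u,np.ones(len(u))]@s.R; c=-s.R.T@s.t
        return c+d*((z-c[2])/d[:,2:])
    def marks(s,thing,c=.3): return [(d["point"],d["confidence"]) for d in imaging.mark_of(s.name,thing) if d["confidence"]>c]
    def masks(s,thing,c=.3): return [d["mask"] for d in imaging.trace(s.name,thing) if d["confidence"]>c]
def box(lx,ly,z0,z1): return np.array([[a*lx/2,b*ly/2,z] for a in(-1,1) for b in(-1,1) for z in(z0,z1)])
def pose2(p,P): return P@Rn.from_euler("z",p[2]).as_matrix().T+[p[0],p[1],0]
def iou(v,pts,mask):
    h=cv2.convexHull(v.proj(pts).astype(np.float32))[:,0]
    r=np.zeros((840,1120),np.uint8); cv2.fillConvexPoly(r,np.round((h*2+.5)*256).astype(np.int32),1,shift=8)
    m=cv2.resize(mask.astype(np.uint8),(1120,840),interpolation=cv2.INTER_NEAREST)
    return (r&m).sum()/max(1,(r|m).sum())
def fitbox(obs,P,p0,T=pose2,step=(.01,.01,.06)):
    """obs: [(view,mask)], maximise silhouette agreement"""
    f=lambda p:-np.mean([iou(v,T(p,P),m) for v,m in obs])
    p0=np.array(p0,float); S=np.vstack([p0]+[p0+np.eye(len(p0))[i]*step[i] for i in range(len(p0))])
    r=minimize(f,p0,method="Nelder-Mead",options=dict(initial_simplex=S,xatol=1e-4,fatol=1e-4,maxiter=150))
    return r.x,-r.fun
def Q(xdir,zdir):
    """tool quaternion from wanted tool x (approx) and z directions"""
    z=np.array(zdir,float); z/=np.linalg.norm(z); x=np.array(xdir,float); x-=z*(x@z); x/=np.linalg.norm(x)
    return Rn.from_matrix(np.c_[x,np.cross(z,x),z]).as_quat()
def down(yaw): return Q([np.cos(yaw),np.sin(yaw),0],[0,0,-1])
E
python3 - <<'E'
from h import *
v=View("top")
for n,px,z in [("stand",[[155,213]],0),("rack",[[277.6,240.4]],0),("rest",[[385.5,209.2]],0),("spool,jar",[[303,154],[256,157]],0)]: print(n,v.plane(px,z).round(3))
for n,x,y,z in [("stand",.5,.30,.27),("rack",.47,.0,.23),("rest",.47,-.27,.27)]:
    for yaw in (np.pi+np.arctan2(y,x),):
        arm.movep([x,y,z],down(yaw)); w=View("wrist","w_"+n); print(n,arm.get_time(),arm.get_joint_positions().round(2) if hasattr(arm.get_joint_positions(),'round') else arm.get_joint_positions())
        for t in dict(stand=["case_stepped","case_a","stand"],rack=["pocket","slot_0","rack"],rest=["rest","plate_0"])[n]: print(t,[(np.round(p,1).tolist(),round(c,2)) for p,c in w.marks(t)])
E
python3 -c "
import cv2,numpy as np
a=[cv2.imread('pics/w_%s.png'%n) for n in('stand','rack','rest')]
cv2.imwrite('pics/m1.png',cv2.resize(np.hstack(a),(800,200*1),interpolation=3)) if 0 else cv2.imwrite('pics/m1.png',np.vstack([np.hstack([cv2.resize(a[0],(400,300)),cv2.resize(a[1],(400,300))]),np.hstack([cv2.resize(a[2],(400,300)),np.zeros((300,400,3),np.uint8)])]))"
```

```text
stand [[0.579 0.308 0.   ]]
rack [[ 0.505 -0.016  0.   ]]
rest [[ 0.587 -0.305  0.   ]]
spool,jar [[ 0.739 -0.086  0.   ]
 [ 0.731  0.041  0.   ]]
stand 3.0333 [-0.46  0.48 -0.18  1.56  0.09  1.11  1.44]
case_stepped [([249.4, 219.5], 0.87)]
case_a [([207.4, 193.9], 0.97), ([230.1, 211.0], 0.73), ([271.4, 230.7], 0.71), ([290.8, 236.4], 0.58)]
stand []
rack 4.4 [-0.04  0.34 -0.01  1.92  0.    0.88  1.52]
pocket [([206.4, 193.5], 0.94), ([94.5, 286.1], 0.71)]
slot_0 [([296.6, 222.1], 0.83), ([238.4, 202.8], 0.82), ([269.2, 212.8], 0.73), ([323.9, 227.5], 0.56), ([57.0, 256.6], 0.43)]
rack [([259.8, 209.7], 0.94)]
rest 5.6583 [ 0.35  0.41  0.19  1.69 -0.09  1.05  1.62]
rest [([290.2, 250.7], 0.73)]
plate_0 [([351.6, 245.1], 0.95), ([245.5, 303.9], 0.74), ([283.1, 281.4], 0.71)]
```

View pics/m1.png

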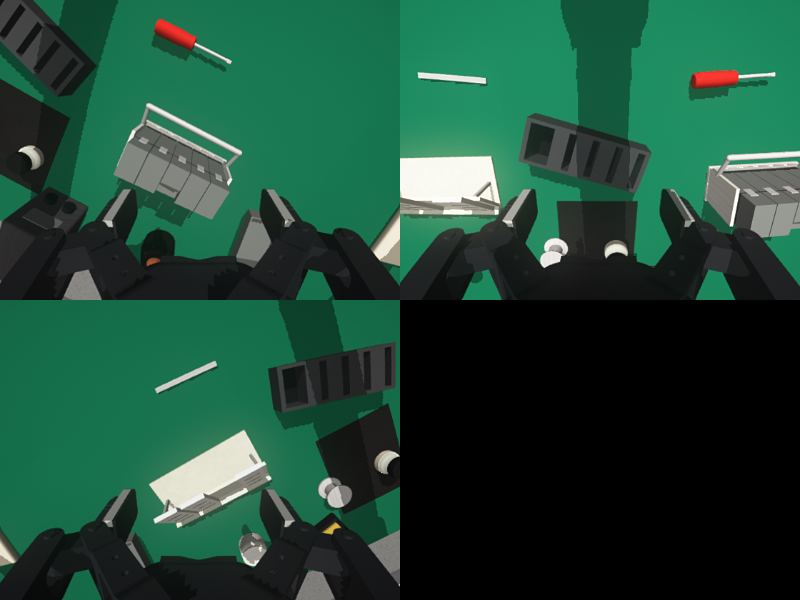

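The composite shows the bar on the robot's side of the row and the step on the middle (third) case. The rack's pocket is on the -y side, and the plates' upper ends point towards the robot. Next I'll fit the poses.

```bash
cat > locate.py <<'E'
from h import *
from scipy.optimize import least_squares
def fitpts(views_pts, P, p0):
    """P: model points; views_pts [(view,[px..])]; nearest assignment, robust"""
    def res(p):
        W=pose2(p,P); out=[]
        for v,px in views_pts:
            q=v.proj(W); out.append(np.concatenate([q[np.argmin(np.linalg.norm(q-x,axis=1))]-x for x in px])*(1./v.K[0,0])*np.linalg.norm(v.R@W[0]+v.t)*1000)
        return np.concatenate(out)
    r=least_squares(res,p0,loss="soft_l1",f_scale=4,x_scale=[.01,.01,.05],diff_step=1e-4)
    return r.x,np.abs(res(r.x)).round(1)
ROW=np.array([[0,(k-2)*.0332,.006] for k in range(5)])
E
python3 - <<'E'
from locate import *
V=[View("top"),View("scene")]
arm.movep([.47,-.29,.22],down(np.pi)); wr=View("wrist")
def cases(v): return [p for p,c in v.marks("case_stepped",.4)[:1]+v.marks("case_a",.5)[:4]]
obs=[(v,cases(v)) for v in V]
pl=[(v,v.masks("plate_0",.5)) for v in V+[wr]]
rm=[(v,v.masks("rest",.5)[0]) for v in V+[wr] if v.masks("rest",.5)]
arm.movep([.5,.30,.22],down(np.pi)); ws=View("wrist","ws2"); obs.append((ws,cases(ws)))
for s in ([0],[1],[2],[0,1,2]): print("row marks",s,*fitpts([obs[i] for i in s],ROW,[.58,.305,0]))
mm=[]
for v in [ws]+V:
    if v is not ws: v.im=imaging.snapshot(v.name)
    ms=v.masks("case_a",.4)[:4]+v.masks("case_stepped",.4)[:1]
    m=np.any(ms,axis=0); mm.append((v,cv2.morphologyEx(m.astype(np.uint8),cv2.MORPH_CLOSE,np.ones((5,5)))>0)); print(v.name,len(ms),m.sum())
P=box(.056,.1648,.006,.126)
for o in ([mm[0]],mm): print("row sil",*fitbox(o,P,[.58,.305,0]))
for p in V[0:1]: print("stepped mark scn", ws.plane([ws.marks("case_stepped")[0][0]],.006).round(3))
import pickle; pickle.dump((pl,rm),open("pl.pkl","wb"))
for v,ms in pl:
    print(v.name,len(ms),[np.argwhere(m).mean(0).round(0)[::-1].tolist()+[int(m.sum())] for m in ms])
cv2.imwrite("pics/m2.png",np.hstack([cv2.resize(ws.im,(400,300)),cv2.resize(wr.im,(400,300))]))
E
```

```text
row marks [0] [ 0.58214229  0.30062977 -0.12441894] [ 1.   0.3  1.5  3.9  2.1  0.8  1.5 14.1]
row marks [1] [0.57385736 0.30364676 0.04429996] [3.2 5.6 0.4 5.1 3.9 0.3 2.6 1.6 1.7 1.1]
row marks [2] [0.57683536 0.30032304 0.06041437] [0.  3.2 1.  4.4 0.4 2.7 1.9 0.4 1.1 2.5]
row marks [0, 1, 2] [0.57667482 0.30095408 0.02578445] [ 1.5  5.8  1.8  0.6  3.  11.2  1.4 13.6  3.4  2.8  0.6  7.7  2.7  3.
  3.4  4.7  2.4  1.2  0.6  3.3  0.4  6.4  1.1  1.7  2.4  1.7  0.7  0.2]
wrist 5 16058
top 5 4005
scene 5 1961
row sil [0.57579843 0.29967679 0.04919975] 0.9444861989183135
row sil [0.57611927 0.30024583 0.06463498] 0.6355438564103192
stepped mark scn [[0.58  0.3   0.006]]
top 2 [[401.0, 201.0, 485], [420.0, 200.0, 377]]
scene 4 [[127.0, 346.0, 1389], [150.0, 329.0, 1305], [194.0, 298.0, 1235], [166.0, 330.0, 2334]]
wrist 3 [[239.0, 294.0, 797], [334.0, 292.0, 803], [205.0, 297.0, 398]]
```

View pics/m2.png

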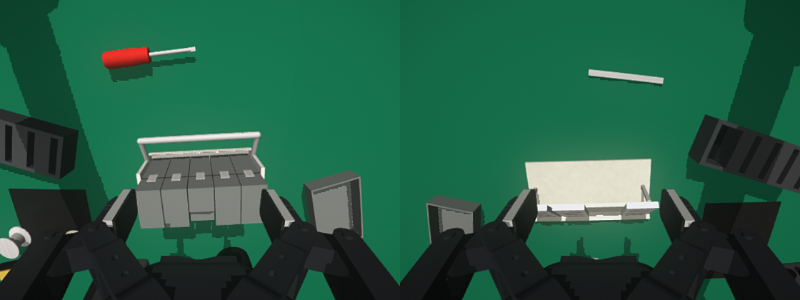

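The row fits at (0.576, 0.300), yaw 0.05, with silhouette agreement of 0.94 and marks that agree. The notch at (200,215) confirms the stepped case is in the middle. Now I'll tip it.

```bash
cat >> h.py <<'E'
ST=np.array([.5759,.3000]); SY=.052
SR=Rn.from_euler("z",SY).as_matrix()
def stw(x,y,z): return SR@[x,y,z]+[*ST,0]
def tq(th,xs):
    """tool tilted by th (body towards the front), tool x near stand-frame direction xs"""
    return Q(SR@np.array(xs,float),SR@[np.sin(th),0,-np.cos(th)])
E
python3 - <<'E'
from h import *
def ok(xs): return [arm.ik(stw(-.02,0,.2),tq(t,xs)) is not None for t in (0,.35,.65)]
arm.move_gripper(0.0,40)
print(ok([0,1,0]),ok([0,-1,0]))
xs=[0,1,0] if all(ok([0,1,0])) else [0,-1,0]
print(xs,[arm.ik(stw(.03,0,.2),tq(0,x)) for x in ([0,1,0],[0,-1,0])])
arm.movep(stw(.033,0,.22),tq(0,xs))
arm.line_to(stw(.033,0,.150)); arm.line_to(stw(.033,0,.1185),.05)
f0=np.array(arm.get_ft_force()); print("down",f0.round(2))
x=.033
while x>.010:
    x-=.001; arm.line_to(stw(x,0,.1185),.02); f=np.array(arm.get_ft_force())-f0
    if np.linalg.norm(f[:2])>1.5: break
print("contact x",x,f.round(2))
p=np.array([-.029,.009]); d=np.array([x,.1185])-p
for th in np.radians(np.arange(4,37,4)):
    c,s=np.cos(th),np.sin(th); q=p+[c*d[0]-s*d[1], s*d[0]+c*d[1]]
    arm.line_to(stw(q[0],0,q[1]),.04,tq(th,xs)); print(round(np.degrees(th)),(np.array(arm.get_ft_force())-f0).round(1))
arm.pause(.5); print((np.array(arm.get_ft_force())-f0).round(1))
q=q+np.array([-s,c])*.06
arm.line_to(stw(q[0],0,q[1]),.1); arm.line_to(stw(q[0]+.0,0,.26),.2)
arm.movep(stw(-.10,0,.25),tq(0,[-1,0,0])); View("wrist","tip"); print(arm.get_time())
E
```

```text
[True, True, True] [True, True, True]
[0, 1, 0] [array([-0.64877514,  0.69933132,  0.28930713,  1.38302652, -0.20873079,
        1.08912795, -0.27499449]), array([-0.21285115,  0.73678443, -0.53954895,  1.3658081 ,  0.38887483,
        1.14435929,  2.39541794])]
down [ 0.61 -0.8   0.33]
contact x 0.032 [-1.61  0.72 -0.04]
4 [-0.5  0.3 -0.2]
8 [-0.6  0.9 -0.5]
12 [-0.8  1.4 -0.6]
16 [-0.9  1.  -0.2]
20 [-0.4  1.2 -0.1]
24 [0.  0.4 0.2]
28 [-0.4  1.1 -1. ]
32 [-0.3  0.8 -1.1]Traceback (most recent call last):
  File "<stdin>", line 18, in <module>
host.MotionError: the arm cannot follow that straight line within its joint ranges
```

Run:
```python
from h import *
w=View("wrist"); s=View("scene"); t=View("top")
cv2.imwrite("pics/chk.png",np.hstack([cv2.resize(w.im,(400,300)),cv2.resize(s.im[110:230,290:450],(400,300))]))
print(arm.get_ft_force(),arm.get_tool_pos(),arm.get_joint_positions())
```

```text
[ 0.09504137  0.15213564 -0.2600289 ] [0.5421839  0.29821759 0.13504172] [-1.07072693  0.63259725  0.56437153  2.07661822 -0.15977999  0.03959367
 -0.46752811]
```

View pics/chk.png

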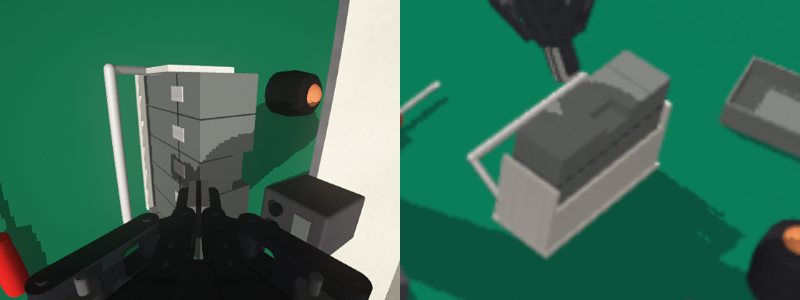

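The finger never reached the riser: the contact reading was noise, and the finger passed over the row. The case is still upright, so I'll retry with a proper contact check.

Run:
```python
from h import *
xs=[0,1,0]
p0=np.array(arm.get_tool_pos()); arm.line_to(p0+[0,0,.07],.15)
arm.movep(stw(.033,0,.20),tq(0,xs)); arm.line_to(stw(.033,0,.1175),.08); arm.pause(.3)
f0=np.array(arm.get_ft_force()); u=SR[:,0]; x=.033; L=[]
while x>-.005:
    x-=.002; arm.line_to(stw(x,0,.1175),.02); arm.pause(.1); f=(np.array(arm.get_ft_force())-f0)@u; L.append(round(f,1))
    if abs(f)>1.2 and abs(L[-2])>.6: break
print("contact x",x,L)
p=np.array([-.029,.009]); d=np.array([x,.1175])-p
for th in np.radians(np.arange(3,34,3)):
    c,s=np.cos(th),np.sin(th); q=p+[c*d[0]-s*d[1], s*d[0]+c*d[1]]
    try: arm.line_to(stw(q[0],0,q[1]),.04,tq(min(th*.8,.5),xs))
    except arm.MotionError as e: print(e); break
    f=np.array(arm.get_ft_force())-f0; print(round(np.degrees(th)),q.round(3),(f@SR).round(1))
arm.pause(.4); w=View("wrist"); s=View("scene")
cv2.imwrite("pics/chk2.png",np.hstack([cv2.resize(w.im,(400,300)),cv2.resize(s.im[110:230,290:450],(400,300))]))
print(arm.get_time())
```

```text
contact x 0.016999999999999987 [np.float64(0.4), np.float64(0.8), np.float64(0.7), np.float64(0.7), np.float64(1.1), np.float64(0.5), np.float64(1.0), np.float64(1.2)]
3 [0.011 0.12 ] [ 1.6 -0.5 -0.7]
6 [0.005 0.122] [ 2.3 -0.3 -1.5]
9 [-0.001  0.123] [ 1.4  0.9 -0.3]
12 [-0.007  0.125] [ 1.7 -0.3 -0.4]
15 [-0.013  0.126] [ 0.7 -0.  -0.7]
18 [-0.019  0.126] [ 1.6 -0.4 -0.1]
21 [-0.025  0.127] [ 1.7  0.1 -0.9]
24 [-0.031  0.127] [ 0.8 -0.5 -0.9]
27 [-0.037  0.127] [ 0.7 -1.  -0. ]
30 [-0.043  0.126] [ 1.7 -0.1  0.1]
33 [-0.05   0.125] [ 0.9 -0.7 -0.8]
26.075
```

View pics/chk2.png

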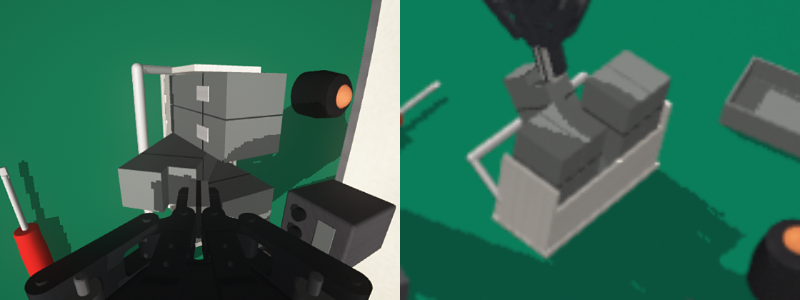

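The middle case is tipped between its neighbours, which still stand. I'll retreat and measure the lean.

```bash
cat >> h.py <<'E'
# stepped case in its own frame: origin bottom front edge centre (x back, z up)
CASE=np.array([[x,y,z] for y in(-.016,.016) for x,z in((0,0),(.056,0),(0,.12),(.034,.12),(.034,.108),(.056,.108))])
def lean(p,P=CASE):
    """p: pivot x, z, angle, y in the stand frame"""
    W=P@Rn.from_euler("y",-p[2]).as_matrix().T+[p[0],p[3],p[1]]
    return W@SR.T+[*ST,0]
E
python3 - <<'E'
from h import *
xs=[0,1,0]
R=Rn.from_quat(arm.get_eef_rot()).as_matrix(); p0=np.array(arm.get_tool_pos())
try: arm.line_to(p0-R[:,2]*.05+[0,0,.01],.1)
except arm.MotionError: arm.line_to(p0+[0.01,0,.05],.1)
arm.line_to(np.array(arm.get_tool_pos())+[0,0,.08],.2)
arm.move_gripper(1.0)
arm.movep(stw(-.11,.0,.27),tq(0,[-1,0,0])); w=View("wrist")
V=[w,View("scene"),View("top")]; obs=[]
for v in V:
    ms=v.masks("case_stepped",.3); print(v.name,len(ms),[int(m.sum()) for m in ms])
    if ms: obs.append((v,ms[0]))
assert np.allclose(lean([0,0,np.radians(40),0])[:, 2].max(),.120*.766+.034*.643,atol=.002)
for th in (35,38,40,42): print(th,[round(iou(v,lean([-.028,.007,np.radians(th),0]),m),3) for v,m in obs])
r=fitbox(obs[:1],CASE,[-.028,.007,np.radians(38.),0],T=lambda p,P:lean(p),step=(.004,.004,.08,.004)); print(r)
p=r[0]
im=w.im.copy()
for c,pp in (((0,0,255),p),((255,255,0),[-.028,.008,np.radians(38.5),0])):
    for a in w.proj(lean(pp)): cv2.circle(im,tuple(int(round(k)) for k in a),2,c,-1)
cv2.imwrite("pics/lean.png",im); print(arm.get_time())
print([arm.ik(lean([-.028,.008,np.radians(39),0],np.array([[.027,0,z]]))[0],tq(np.radians(39),[-1,0,0])) is not None for z in (.07,.076,.15)])
E
```

```text
wrist 1 [2089]
scene 1 [414]
top 1 [434]Traceback (most recent call last):
  File "<stdin>", line 13, in <module>
AssertionError
```

Run:
```python
from h import *
w=View("wrist"); obs=[(w,w.masks("case_stepped")[0])]
v=View("scene"); obs.append((v,v.masks("case_stepped")[0]))
for th in (35,38,40,42): print(th,[round(iou(v,lean([-.028,.007,np.radians(th),0]),m),3) for v,m in obs])
r=fitbox(obs[:1],CASE,[-.028,.007,np.radians(38.),0],T=lambda p,P:lean(p),step=(.004,.004,.08,.004)); print(r)
im=w.im.copy()
for c,pp in (((0,0,255),r[0]),((255,255,0),[-.028,.008,np.radians(39),0])):
    for a in w.proj(lean(pp)): cv2.circle(im,tuple(int(round(k)) for k in a),2,c,-1)
cv2.imwrite("pics/lean.png",im[60:360,80:480]); print(arm.get_time())
print([arm.ik(lean([-.028,.008,np.radians(39),0],np.array([[.027,0,z]]))[0],tq(np.radians(39),[-1,0,0])) is not None for z in (.07,.076,.15,.25)])
```

```text
Traceback (most recent call last):
IndexError: list index out of range
```

Run:
```python
from h import *
obs=[]
for i in range(4):
    w=View("wrist"); ms=w.masks("case_stepped",.25)
    if ms: obs=[(w,ms[0])]; print(ms[0].sum()); break
im=w.im.copy()
if obs:
    for th in (35,38,40,42): print(th,[round(iou(v,lean([-.028,.007,np.radians(th),0]),m),3) for v,m in obs])
    r=fitbox(obs[:1],CASE,[-.028,.007,np.radians(38.),0],T=lambda p,P:lean(p),step=(.004,.004,.08,.004)); print(r)
    for a in w.proj(lean(r[0])): cv2.circle(im,tuple(int(round(k)) for k in a),2,(0,0,255),-1)
for a in w.proj(lean([-.028,.008,np.radians(39),0])): cv2.circle(im,tuple(int(round(k)) for k in a),2,(255,255,0),-1)
cv2.imwrite("pics/lean.png",cv2.resize(im[60:360,80:480],(800,600))); print(arm.get_time())
print([arm.ik(lean([-.028,.008,np.radians(39),0],np.array([[.027,0,z]]))[0],tq(np.radians(39),[-1,0,0])) is not None for z in (.07,.076,.15,.25)])
```

```text
2170
35 [np.float64(0.857)]
38 [np.float64(0.938)]
40 [np.float64(0.91)]
42 [np.float64(0.87)]
(array([-2.76825235e-02,  9.99301953e-03,  6.82425386e-01,  5.54075086e-04]), np.float64(0.9508689839572193))
30.0417
[True, True, True, True]
```

View pics/lean.png

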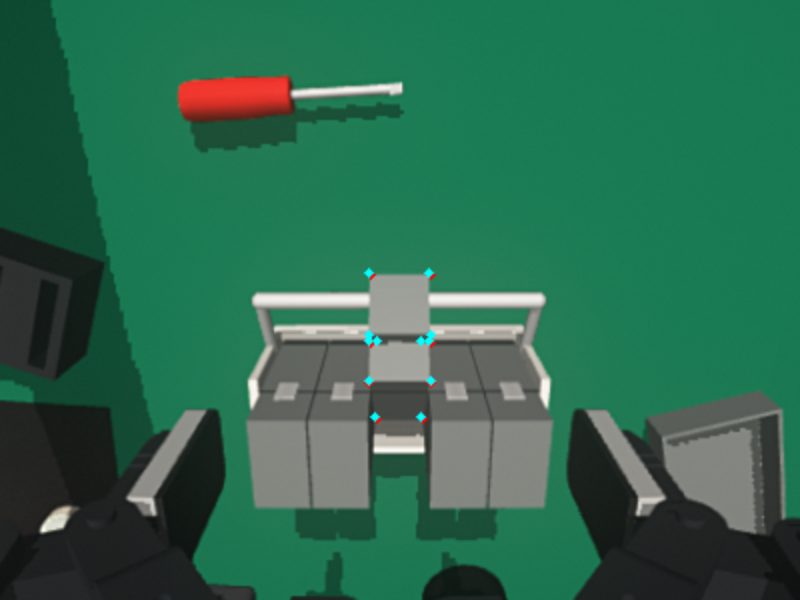

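The fit overlays the picture: 39° lean, centred, bar contact, with all four neighbours upright. Now I'll grasp it, pull it out and look at the rack.

```bash
cat >> locate.py <<'E'
RACK=box(.076,.204,0,.046)
def rack(views,p0):
    """silhouette fit of the rack, plus marks of the slots per view"""
    obs=[]
    for v in views:
        ms=v.masks("rack",.4)
        if ms: obs.append((v,ms[0]))
    for o in obs: print(o[0].name,*fitbox([o],RACK,p0))
    return obs
E
python3 - <<'E'
from locate import *
th=.682; pl=[-.028,.009,th,0]; q=tq(th,[-1,0,0])
L=lambda z,x=.027: lean(pl,np.array([[x,0,z]]))[0]
arm.move_gripper(.7,60)
arm.movep(L(.17),q); arm.line_to(L(.076),.08)
arm.move_gripper(0,60); print("grip",arm.get_opening(),arm.get_finger_force(),arm.get_ft_force())
f0=np.array(arm.get_ft_force())
for z in (.085,.10,.13,.17,.20):
    arm.line_to(L(z,.028),.06); print((np.array(arm.get_ft_force())-f0).round(1),round(arm.get_opening(),3))
a=np.array(arm.get_tool_pos()); arm.line_to(a+[0,0,.06],.1)
print(arm.get_time())
arm.movep([.46,.08,.26],down(np.pi))
w=View("wrist","hold"); V=[w,View("top"),View("scene")]
rack(V,[.505,-.016,-.2])
for v in V: print(v.name,"pocket",[(v.plane([p],.006)[0].round(4)[:2],round(c,2)) for p,c in v.marks("pocket")],"slots",[(v.plane([p],.006)[0].round(4)[:2],round(c,2)) for p,c in v.marks("slot_0")])
print(arm.get_opening(),arm.get_time())
E
```

```text
grip 0.36900844790402015 61.03274345397949 [-2.19000597 -0.86608483  1.66567799]
[ 2.3  0.4 -4.5] 0.366
[ 2.2  1.4 -3.8] 0.368
[ 2.7 -0.1 -4.2] 0.367
[ 2.9  0.6 -4.4] 0.37
[ 2.7  0.4 -3.4] 0.366
37.1833
wrist [ 0.48355743 -0.04024229 -0.26102607] 0.8961659533029871
top [ 0.48603415 -0.03755586 -0.28360142] 0.7930465184034184
scene [ 0.48455234 -0.03737645 -0.26209698] 0.9509973980919341
wrist pocket [(array([ 0.4592, -0.1088]), 0.9)] slots [(array([ 0.4748, -0.0643]), 0.98), (array([ 0.4888, -0.0309]), 0.97), (array([0.4989, 0.006 ]), 0.86), (array([0.506 , 0.0435]), 0.56)]
top pocket [(array([ 0.4711, -0.1065]), 0.76)] slots [(array([ 0.4883, -0.0564]), 0.98), (array([ 0.4845, -0.0279]), 0.95), (array([0.4974, 0.0215]), 0.7), (array([0.5201, 0.0575]), 0.62)]
scene pocket [(array([ 0.4716, -0.1095]), 0.88)] slots [(array([0.5048, 0.0163]), 0.85), (array([ 0.4736, -0.0593]), 0.55), (array([0.5078, 0.0575]), 0.55)]
0.3702916331743287 39.0417
```

View pics/hold.png

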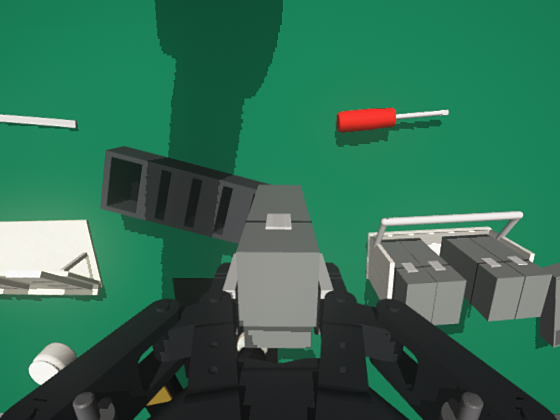

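The case is held firmly. The rack's yaw is now about -0.26, and it sits near (0.484, -0.038), so it may already have been knocked. I'll move the camera straight above it, with the case out of the way.

```bash
cat >> locate.py <<'E'
def layout(w): 
    e=(.118-4*w)/2; y=-.102+e+.019; s=[y+.019+w+.006+k*(.012+w) for k in range(4)]
    return y,s
def openings(w,z=.046):
    y,s=layout(w)
    return [np.array([[a*.032,c+b*h,z] for a,b in((-1,-1),(1,-1),(1,1),(-1,1))]) for c,h in [(y,.019)]+[(c,.006) for c in s]]
def draw(v,p,w,col):
    im=v.im.copy()
    for P in openings(w)+[np.array([[a*.038,b*.102,.046] for a,b in((-1,-1),(1,-1),(1,1),(-1,1))])]:
        cv2.polylines(im,[np.round(v.proj(pose2(p,P))*16).astype(np.int32)],True,col,1,cv2.LINE_AA,4)
    return im
E
python3 - <<'E'
from locate import *
arm.movep([.59,-.03,.26],down(np.pi)); arm.pause(.2)
w=View("wrist","over"); o=rack([w,View("scene")],[.484,-.038,-.26])
p,_=fitbox(o,RACK,[.484,-.038,-.26]); print(p)
pk=w.marks("pocket"); sl=w.marks("slot_0")
Rz=Rn.from_euler("z",p[2]).as_matrix()[:2,:2]
for a,c in pk+sl: print((Rz.T@(w.plane([a],.006)[0][:2]-p[:2])).round(4),round(c,2))
q,_=fitbox(o[:1],RACK,p)
im=draw(w,q,.024,(0,255,255)); n=w.proj(pose2(q,np.array([[0,0,.046]])))[0]; print(n)
x,y=int(n[0]),int(n[1]); x0=max(0,x-133); y0=max(0,y-100)
cv2.imwrite("pics/over_c.png",cv2.resize(im[y0:y0+200,x0:x0+266],(798,600),interpolation=cv2.INTER_CUBIC))
E
```

```text
wrist [ 0.48315433 -0.03840233 -0.26480287] 0.9830876384982729
scene [ 0.4842299  -0.03684986 -0.26745532] 0.8576473980106675
[ 0.48335978 -0.03827596 -0.26692675]
[-0.0018 -0.0744] 0.96
[0.0013 0.0115] 0.91
[-0.0019  0.0483] 0.91
[0.0052 0.0884] 0.76
[-0.0024 -0.0315] 0.57
[270.67121096  87.32702185]
```

View pics/over_c.png

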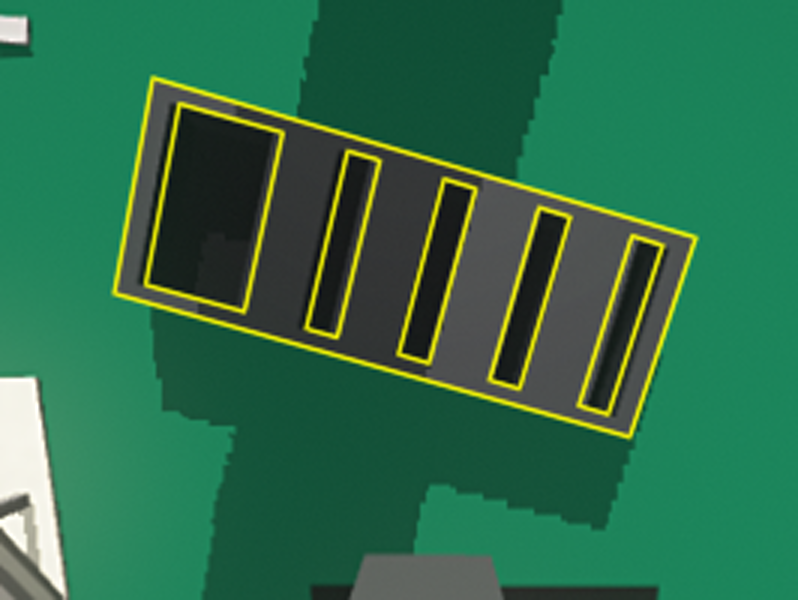

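Run:
```python
from locate import *
p=[.48315,-.0384,-.2648]
arm.pause(.05); w=View("wrist")
ys=np.arange(-.104,.1045,.001); xs=np.linspace(-.02,.02,21)
P=np.array([[x,y,.046] for y in ys for x in xs]); px=w.proj(pose2(p,P)).astype(np.float32)
g=cv2.cvtColor(w.im,cv2.COLOR_BGR2GRAY)
pr=cv2.remap(g,px[:,:1],px[:,1:],cv2.INTER_LINEAR).reshape(len(ys),-1).mean(1)
print([(round(y*1000),int(v)) for y,v in zip(ys,pr)])
```

```text
[(-104, 95), (-103, 93), (-102, 86), (-101, 81), (-100, 80), (-99, 80), (-98, 80), (-97, 81), (-96, 82), (-95, 77), (-94, 52), (-93, 28), (-92, 26), (-91, 27), (-90, 27), (-89, 27), (-88, 27), (-87, 27), (-86, 27), (-85, 27), (-84, 27), (-83, 27), (-82, 28), (-81, 27), (-80, 27), (-79, 27), (-78, 27), (-77, 27), (-76, 27), (-75, 27), (-74, 27), (-73, 28), (-72, 29), (-71, 29), (-70, 29), (-69, 29), (-68, 29), (-67, 29), (-66, 29), (-65, 28), (-64, 28), (-63, 28), (-62, 28), (-61, 28), (-60, 28), (-59, 28), (-58, 27), (-57, 30), (-56, 42), (-55, 52), (-54, 53), (-53, 52), (-52, 52), (-51, 52), (-50, 52), (-49, 52), (-48, 52), (-47, 52), (-46, 52), (-45, 52), (-44, 52), (-43, 52), (-42, 52), (-41, 52), (-40, 52), (-39, 52), (-38, 52), (-37, 52), (-36, 52), (-35, 52), (-34, 53), (-33, 49), (-32, 37), (-31, 25), (-30, 22), (-29, 22), (-28, 23), (-27, 24), (-26, 25), (-25, 25), (-24, 25), (-23, 25), (-22, 24), (-21, 27), (-20, 41), (-19, 51), (-18, 53), (-17, 53), (-16, 52), (-15, 52), (-14, 52), (-13, 52), (-12, 52), (-11, 52), (-10, 52), (-9, 52), (-8, 52), (-7, 52), (-6, 53), (-5, 52),
[... 385 characters left out ...]
 81), (36, 81), (37, 81), (38, 81), (39, 81), (40, 81), (41, 81), (42, 82), (43, 77), (44, 56), (45, 30), (46, 24), (47, 26), (48, 26), (49, 26), (50, 26), (51, 28), (52, 32), (53, 36), (54, 37), (55, 44), (56, 61), (57, 78), (58, 81), (59, 80), (60, 80), (61, 80), (62, 80), (63, 80), (64, 80), (65, 80), (66, 80), (67, 80), (68, 80), (69, 80), (70, 80), (71, 80), (72, 80), (73, 80), (74, 79), (75, 79), (76, 79), (77, 79), (78, 79), (79, 80), (80, 81), (81, 75), (82, 55), (83, 33), (84, 26), (85, 27), (86, 32), (87, 36), (88, 37), (89, 39), (90, 39), (91, 39), (92, 39), (93, 44), (94, 61), (95, 76), (96, 80), (97, 79), (98, 79), (99, 79), (100, 78), (101, 79), (102, 81), (103, 84), (104, 87)]
```

The measured layout in the rack frame: pocket -75 mm, slots -26, 12, 50 and 88 mm, with widths 38 and 12 mm as given. Now I'll insert the case.

```bash
cat >> locate.py <<'E'
PY=-.075; SY_=[-.026,.012,.050,.088]
def openings(w=0,z=.046):
    return [np.array([[a*.032,c+b*h,z] for a,b in((-1,-1),(1,-1),(1,1),(-1,1))]) for c,h in [(PY,.019)]+[(c,.006) for c in SY_]]
def rk(p,x,y,z): return pose2(p,np.array([[x,y,z]]))[0]
def lower(f,z0,z1,lim=8,dz=.003,v=.03):
    """go down pose f(z) until z1 or push > lim; returns z, force"""
    arm.pause(.15); f0=np.array(arm.get_ft_force()); z=z0; d=f0*0
    while z>z1+1e-6:
        z=max(z1,z-dz); arm.line_to(f(z),v); d=np.array(arm.get_ft_force())-f0
        if d[2]>lim: break
    return z,d
E
python3 - <<'E'
from locate import *
p=[.4835,-.0380,-.265]; q=down(np.pi+p[2])
arm.movep(rk(p,-.001,PY,.22),q); arm.line_to(rk(p,-.001,PY,.135),.12)
w=View("wrist","ins"); s=View("scene")
f=lambda z: rk(p,-.001,PY,z)
z,d=lower(f,.135,.076,lim=8,dz=.003); print("z",z,d.round(1),arm.get_opening(),arm.get_tool_pos(),arm.get_time())
s2=View("scene")
cv2.imwrite("pics/ins.png",np.hstack([cv2.resize(w.im,(400,300)),cv2.resize(s2.im[140:290,150:350],(400,300))]))
E
```

```text
z 0.08399999999999996 [-0.9 -0.7 23.1] 0.36715034198627605 [ 0.46552006 -0.10942777  0.08686801] 46.3833
```

View pics/ins.png

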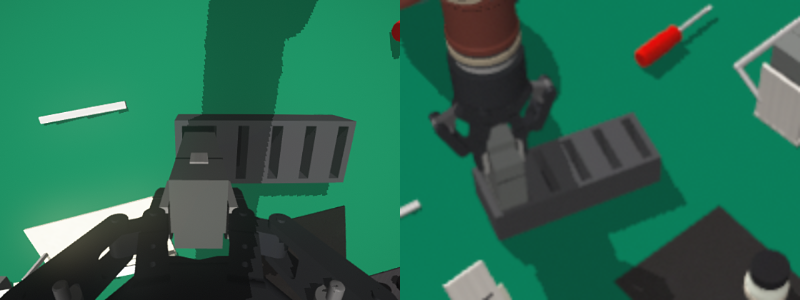

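The case is in the pocket and bottoms at about the expected height. I'll release it, check it, and fit the plates.

Run:
```python
from locate import *
p=[.4835,-.0380,-.265]
arm.move_gripper(.6); arm.pause(.2)
a=np.array(arm.get_tool_pos()); arm.line_to(a+[0,0,.12],.15)
arm.move_gripper(1.0)
arm.movep([.57,-.06,.24],down(np.pi)); w=View("wrist"); s=View("scene")
ms=w.masks("rack",.4); print("rack",[fitbox([(w,m)],RACK,p) for m in ms[:1]])
# case uprightness: compare silhouette of an upright case in the pocket with the mask
C=box(.056,.032,.006,.126)+[0,PY,0]
m=w.masks("case_stepped",.25); ms2=s.masks("case_stepped",.25)
print("case",[(round(iou(w,pose2(p,C),k),3)) for k in m],[(round(iou(s,pose2(p,C),k),3)) for k in ms2])
cv2.imwrite("pics/post.png",np.hstack([cv2.resize(w.im,(400,300)),cv2.resize(s.im[140:290,150:350],(400,300))]))
# rest and plates
arm.movep([.44,-.30,.24],down(np.pi)); wr=View("wrist"); t=View("top")
REST=box(.110,.226,0,.004)
for v in (wr,t,s):
    v.im=imaging.snapshot(v.name); 
    print(v.name,[(np.argwhere(k).mean(0).round(0)[::-1].tolist(),int(k.sum())) for k in v.masks("plate_0",.4)], [(v.plane([x],.045)[0].round(3)[:2],round(c,2)) for x,c in v.marks("plate_0")],"rest",[v.plane([x],0)[0].round(3)[:2] for x,c in v.marks("rest")])
cv2.imwrite("pics/rest2.png",wr.im); print(arm.get_time())
```

```text
rack [(array([ 0.4847816 , -0.03343941, -0.26298639]), np.float64(0.7789612212668889))]
case [np.float64(0.915)] [np.float64(0.725)]
wrist [([209.0, 306.0], 446), ([248.0, 305.0], 525), ([336.0, 303.0], 558)] [(array([ 0.598, -0.225]), 0.88), (array([ 0.608, -0.336]), 0.78), (array([ 0.606, -0.391]), 0.61)] rest [array([ 0.582, -0.318]), array([ 0.635, -0.405])]
top [([360.0, 203.0], 471), ([421.0, 201.0], 481), ([401.0, 201.0], 488)] [(array([ 0.607, -0.225]), 0.81), (array([ 0.598, -0.342]), 0.64), (array([ 0.61 , -0.388]), 0.61)] rest [array([ 0.592, -0.303]), array([0.58 , 0.305])]
scene [([128.0, 346.0], 1386), ([194.0, 298.0], 1217), ([151.0, 329.0], 1337)] [(array([ 0.6  , -0.386]), 0.93), (array([ 0.591, -0.222]), 0.93), (array([ 0.601, -0.332]), 0.64)] rest [array([ 0.585, -0.3  ]), array([0.497, 0.011]), array([0.574, 0.277])]
50.9333
```

View pics/post.png

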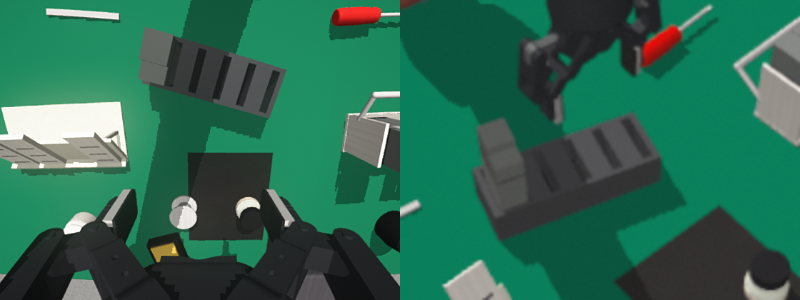

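View pics/rest2.png

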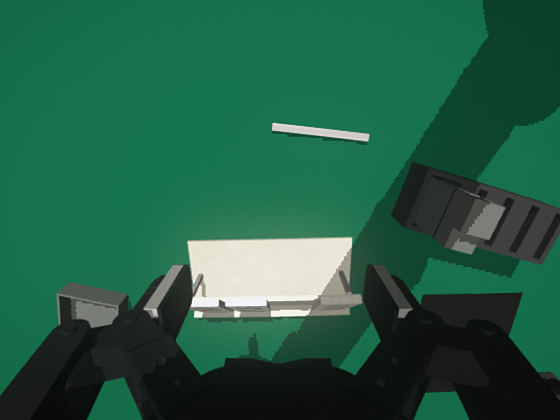

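The case stands upright in the pocket. There are three plates on the rest, at offsets +81, -27 and -81 mm. Next is a joint fit of the plate poses.

```bash
cat > plates.py <<'E'
from locate import *
OFF=[.081,-.027,-.081]
PB=np.array([[a*.004,b*.023,c*.055] for a in(-1,1) for b in(-1,1) for c in(-1,1)])
TILT=Rn.from_euler("y",-np.radians(40)).as_matrix()   # upper end to -x
def plate(p,off,P=PB):
    """p: x,y of rest line, yaw, z of plate centres"""
    return (P@TILT.T+[0,off,p[3]])@Rn.from_euler("z",p[2]).as_matrix().T+[p[0],p[1],0]
E
python3 - <<'E'
from plates import *
W=View("wrist"); V=[W,View("scene"),View("top")]
p0=np.array([.598,-.305,.03,.052]); obs=[]
for v in V:
    for m in v.masks("plate_0",.4):
        c=np.argwhere(m).mean(0)[::-1]; k=min(OFF,key=lambda o:np.linalg.norm(v.proj(plate(p0,o,np.zeros((1,3))))[0]-c))
        obs.append((v,m,k))
print([(v.name,k) for v,m,k in obs])
for names in (["scene"],["wrist","scene"],["wrist","scene","top"],["top","scene"]):
    f=lambda p:-np.mean([iou(v,plate(p,k),m) for v,m,k in obs if v.name in names])
    S=np.vstack([p0]+[p0+np.eye(4)[i]*[.008,.008,.05,.008][i] for i in range(4)])
    r=minimize(f,p0,method="Nelder-Mead",options=dict(initial_simplex=S,xatol=1e-4,fatol=1e-4,maxiter=120))
    print(names,r.x.round(4),-r.fun,[round(iou(v,plate(r.x,k),m),2) for v,m,k in obs])
E
```

```text
[('wrist', 0.081), ('wrist', -0.027), ('wrist', -0.081), ('scene', 0.081), ('scene', -0.027), ('scene', -0.081), ('top', 0.081), ('top', -0.081)]
['scene'] [ 0.5945 -0.3038  0.0265  0.0473] 0.954660791368302 [np.float64(0.33), np.float64(0.33), np.float64(0.27), np.float64(0.96), np.float64(0.95), np.float64(0.96), np.float64(0.63), np.float64(0.63)]
['wrist', 'scene'] [ 0.5985 -0.306   0.0246  0.0547] 0.8905684556812329 [np.float64(0.87), np.float64(0.9), np.float64(0.75), np.float64(0.96), np.float64(0.93), np.float64(0.93), np.float64(0.89), np.float64(0.84)]
['wrist', 'scene', 'top'] [ 0.5988 -0.306   0.0235  0.0546] 0.8845446142372473 [np.float64(0.87), np.float64(0.89), np.float64(0.75), np.float64(0.95), np.float64(0.93), np.float64(0.93), np.float64(0.91), np.float64(0.85)]
['top', 'scene'] [ 0.5996 -0.3057  0.0224  0.0572] 0.921442831807569 [np.float64(0.64), np.float64(0.69), np.float64(0.6), np.float64(0.94), np.float64(0.94), np.float64(0.94), np.float64(0.94), np.float64(0.84)]
```

```bash
cat >> plates.py <<'E'
PL=np.array([.5987,-.306,.0235,.0548]); PR=Rn.from_euler("z",PL[2]).as_matrix()
G=.024                       # TCP height on the plate above its centre
UP=np.array([-np.sin(np.radians(40)),0,np.cos(np.radians(40))])
NORM=np.array([np.cos(np.radians(40)),0,np.sin(np.radians(40))])
def pt(off,along,norm=0): return plate(PL,off,np.array([[norm,0,along]]))[0]
def pq(sg): return Q(PR@[0,sg,0],PR@-UP)
E
python3 - <<'E'
from plates import *
r=[.484,-.038,-.265]
for sg in (1,-1):
    for o in OFF: print(sg,o,[None if j is None else np.round(j,2).tolist() for j in (arm.ik(pt(o,G),pq(sg)),arm.ik(pt(o,G+.08),pq(sg)))])
for yaw in (0,np.pi): print([None if j is None else np.round(j,2).tolist() for j in [arm.ik(rk(r,0,y,.2),down(r[2]+yaw)) for y in (SY_[0],SY_[3])]])
E
```

```text
1 0.081 [[1.17, 1.05, -1.15, 2.17, 2.21, 0.62, -1.44], [1.26, 0.84, -1.14, 2.25, 2.15, 0.46, -1.48]]
1 -0.027 [[1.32, 1.09, -1.14, 1.99, 1.92, 0.46, -0.97], [1.42, 0.91, -1.14, 2.06, 1.72, 0.34, -0.85]]
1 -0.081 [[1.2, 0.92, -0.74, 1.89, 1.96, 0.06, -1.08], [1.31, 0.78, -0.78, 1.96, 0.23, 0.07, 0.63]]
-1 0.081 [[1.13, 0.99, -1.05, 2.17, 2.3, 0.54, 1.57], [1.25, 0.83, -1.12, 2.25, 2.18, 0.45, 1.63]]
-1 -0.027 [[1.25, 0.99, -0.96, 1.99, 2.06, 0.3, 1.96], [1.37, 0.84, -1.01, 2.07, 1.77, 0.22, 2.21]]
-1 -0.081 [[1.3, 1.0, -0.94, 1.89, 1.69, 0.23, 2.4], [1.47, 0.94, -1.12, 1.95, 1.39, 0.32, 2.7]]
[[-0.62, 0.63, 1.14, 1.96, -0.69, 1.01, -1.0], [-0.82, 0.68, 1.14, 1.89, -0.71, 1.05, -1.22]]
[[0.73, 0.56, -0.97, 1.92, 0.56, 0.96, 0.8], [0.47, 0.59, -0.94, 1.85, 0.57, 1.0, 0.59]]
```

```bash
cat >> plates.py <<'E'
def union(v,hulls):
    r=np.zeros(v.im.shape[:2],np.uint8)
    for P in hulls:
        h=cv2.convexHull(v.proj(P).astype(np.float32)); cv2.fillConvexPoly(r,np.round(h*256).astype(np.int32),1,shift=8)
    return r
SPL=box(.046,.008,.006,.116)
def refit(v,p0,filled):
    """rack pose with the case and already stored plates on it"""
    M=[RACK,box(.056,.032,.006,.114)+[0,PY,0]]+[SPL+[0,SY_[k],0] for k in filled]
    near=cv2.dilate(union(v,[pose2(p0,P) for P in M]),np.ones((41,41)))
    ms=v.masks("rack",.4)[:1]+v.masks("case_stepped",.25)[:1]+(v.masks("plate_0",.4) if filled else [])
    m=np.zeros(near.shape,np.uint8)
    for k in ms:
        if (k&(near>0)).sum()>.95*k.sum(): m|=k.astype(np.uint8)
    f=lambda p:-((u:=union(v,[pose2(p,P) for P in M]))&m).sum()/max(1,(u|m).sum())
    p0=np.array(p0,float); S=np.vstack([p0]+[p0+np.eye(3)[i]*[.01,.01,.06][i] for i in range(3)])
    r=minimize(f,p0,method="Nelder-Mead",options=dict(initial_simplex=S,xatol=1e-4,fatol=1e-4,maxiter=120))
    return r.x,-r.fun
def slotshift(v,p,c):
    """offset of the dark slot near rack y = c, from a picture"""
    ys=np.arange(c-.02,c+.0201,.0005); xs=np.linspace(-.022,.022,23)
    px=v.proj(pose2(p,np.array([[x,y,.046] for y in ys for x in xs]))).astype(np.float32)
    g=cv2.cvtColor(v.im,cv2.COLOR_BGR2GRAY)
    pr=cv2.remap(g,px[:,:1],px[:,1:],cv2.INTER_LINEAR).reshape(len(ys),-1).mean(1)
    best=max(np.arange(-.008,.0081,.0005),key=lambda s: min(pr[(ys<c+s-.0065)&(ys>c+s-.011)].mean(),pr[(ys>c+s+.0065)&(ys<c+s+.011)].mean())-pr[abs(ys-c-s)<.0055].mean())
    return best
def pick(off):
    arm.move_gripper(.38,50)
    for sg in (-1,1):
        try:
            arm.movep(pt(off,G+.07),pq(sg)); arm.line_to(pt(off,G),.06); break
        except arm.MotionError as e: print(sg,e)
    arm.move_gripper(0,50); print("grip",arm.get_opening(),arm.get_finger_force())
    arm.line_to(pt(off,G,.03),.08); arm.line_to(pt(off,G,.03)+[-.0,0,.10],.12); print("lifted",arm.get_opening())
E
python3 - <<'E'
from plates import *
pick(OFF[0])
try: arm.line_to(np.array(arm.get_tool_pos())+[0,0,.08],.15)
except arm.MotionError as e: print(e)
arm.movep([.59,-.03,.27],down(np.pi)); arm.pause(.2)
w=View("wrist"); s=View("scene"); p0=[.4835,-.038,-.265]
p,q=refit(w,p0,[]); print("w",p,q); print("s",refit(s,p0,[])); print([slotshift(w,p,c) for c in SY_],arm.get_opening(),arm.get_time())
np.save("p.npy",p); cv2.imwrite("pics/pl1.png",draw(w,p,0,(0,255,255)))
E
```

```text
grip 0.08624916145635632 49.16400074958801
lifted 0.08619282510439391
w [ 0.62053704 -0.01096296 -0.69611111] -0.0
s (array([ 7.21277778e-01, -2.22222222e-04, -1.15833333e+00]), np.float64(-0.0))
[np.float64(-0.008), np.float64(-0.003499999999999996), np.float64(0.005500000000000012), np.float64(-0.008)] 0.08023538086771936 59.6667plates.py:28: RuntimeWarning: overflow encountered in scalar negative
  f=lambda p:-((u:=union(v,[pose2(p,P) for P in M]))&m).sum()/max(1,(u|m).sum())
```

View pics/pl1.png

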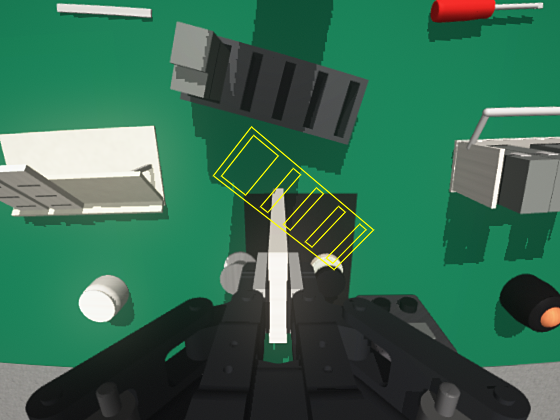

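The first plate is held straight. The misdrawn outline came from an unsigned-sum bug in my refit, which I'll fix before inserting.

```bash
sed -i 's/f=lambda p:-((u:=union(v,\[pose2(p,P) for P in M\]))&m).sum()/f=lambda p:-float(((u:=union(v,[pose2(p,P) for P in M]))\&m).sum())/' plates.py
cat >> plates.py <<'E'
def look(p0,filled,k):
    """rack pose by wrist and scene, and the target slot in the wrist picture"""
    w=View("wrist"); a,qa=refit(w,p0,filled); s=View("scene"); b,qb=refit(s,p0,filled)
    sh=[float(slotshift(w,a,SY_[j])) for j in range(4) if j not in filled]
    print("wrist",a.round(4),round(qa,3),"scene",b.round(4),round(qb,3),"shifts",sh); return a,sh
E
python3 - <<'E'
from plates import *
p,sh=look([.4835,-.038,-.265],[],3); np.save("p.npy",p)
print(arm.get_tool_pos(),arm.get_time())
E
```

```text
wrist [ 0.483  -0.0392 -0.2664] 0.975 scene [ 0.4396 -0.0172 -0.1286] 0.225 shifts [0.0010000000000000078, 0.0010000000000000078, 0.0005000000000000074, 0.0010000000000000078]
[ 0.5900178  -0.02994466  0.27000895] 59.9667
```

```bash
cat >> plates.py <<'E'
def insert(p,k,sh):
    q=down(np.pi+p[2]); arm.movep(rk(p,0,SY_[k]+sh,.22),q); arm.line_to(rk(p,0,SY_[k]+sh,.140),.12)
    for dy in (0,.0015,-.0015,.003,-.003):
        f=lambda z: rk(p,0,SY_[k]+sh+dy,z)
        arm.line_to(f(.133),.05); z,d=lower(f,.133,.083,lim=6,dz=.003,v=.04)
        print("dy",dy,"z",round(z,4),d.round(1),np.round(arm.get_tool_pos(),4),"open",round(arm.get_opening(),3))
        if z<.095: break
        arm.line_to(f(.133),.05)
    else: return False
    return True
def release():
    arm.move_gripper(.2); arm.pause(.2); a=np.array(arm.get_tool_pos()); arm.line_to(a+[0,0,.12],.15); print("t",arm.get_time())
E
python3 - <<'E'
from plates import *
p=np.load("p.npy"); ok=insert(p,3,.001); print(ok)
if ok: release()
E
```

```text
dy 0 z 0.083 [-2.  -0.6 16.7] [0.5074 0.0471 0.0852] open 0.085
True
t 67.45
```

Seated at the expected height. On to the second plate.

```bash
cat > run.py <<'E'
import sys
from plates import *
off,k,filled=float(sys.argv[1]),int(sys.argv[2]),[int(c) for c in sys.argv[3].split(",")]
arm.movep([.47,-.2,.32],down(np.pi))
pick(off)
try: arm.line_to(np.array(arm.get_tool_pos())+[0,0,.08],.15)
except arm.MotionError as e: print(e)
arm.movep([.59,-.03,.27],down(np.pi)); arm.pause(.2)
p,sh=look(np.load("p.npy"),filled,k)
ss=[s for s,j in zip(sh,[j for j in range(4) if j not in filled])]
print("t",arm.get_time(),"open",arm.get_opening()); np.save("p_new.npy",np.r_[p,np.median(ss)])
E
python3 run.py -.027 2 3
```

```text
grip 0.08484953466226587 49.38452124595642
lifted 0.086551069942957
wrist [ 0.4825 -0.0404 -0.2672] 0.972 scene [ 0.4839 -0.0357 -0.2969] 0.874 shifts [0.002500000000000009, 0.002500000000000009, 0.0020000000000000087]
t 76.0417 open 0.08184092345537029
```

```bash
python3 - <<'E'
from plates import *
n=np.load("p_new.npy"); ok=insert(n[:3],2,.0023); print(ok)
if ok: release()
E
python3 run.py -.081 1 2,3
```

```text
dy 0 z 0.083 [-2.2 -1.  20.5] [0.4972 0.0104 0.0854] open 0.084
True
t 83.4833
grip 0.08577166195857798 49.80436384677887
lifted 0.08406316003658476
the arm cannot follow that straight line within its joint ranges
wrist [ 0.4828 -0.0399 -0.2681] 0.973 scene [ 0.4829 -0.034  -0.2555] 0.872 shifts [0.0015000000000000083, 0.0015000000000000083]
t 91.1083 open 0.08446930327233869
```

Run:
```python
from plates import *
n=np.load("p_new.npy"); ok=insert(n[:3],1,.0017); print(ok)
if ok: release()
arm.move_gripper(.5); arm.movep([.56,-.03,.30],down(np.pi)); arm.pause(.3)
w=View("wrist"); s=View("scene"); t=View("top")
cv2.imwrite("pics/fin.png",np.vstack([np.hstack([cv2.resize(w.im,(400,300)),cv2.resize(s.im[120:330,90:370],(400,300))]),np.hstack([cv2.resize(s.im[110:230,290:450],(400,300)),cv2.resize(t.im[80:310,100:460],(400,300))])]))
for k in (1,2,3): print(k,[round(max([iou(v,pose2(n[:3]+[0,.0017,0],SPL+[0,SY_[k],0]),m) for m in v.masks("plate_0",.3)] or [0]),2) for v in (w,s)])
print(arm.get_time())
```

```text
dy 0 z 0.085 [-0.9 -0.1  6.8] [ 0.4869 -0.0266  0.0856] open 0.084
True
t 98.3083
1 [np.float64(0.63), np.float64(0.65)]
2 [np.float64(0.79), np.float64(0.66)]
3 [np.float64(0.75), np.float64(0.66)]
99.975
```

View pics/fin.png

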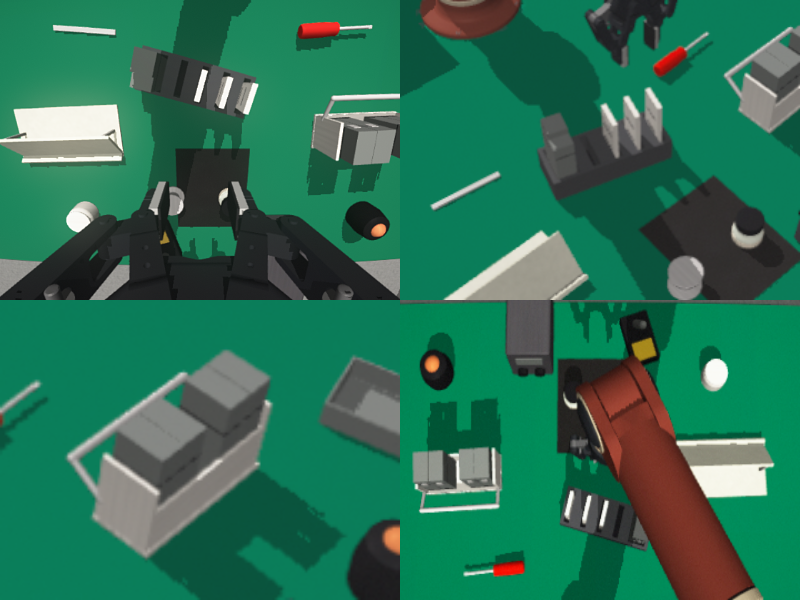

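The final picture shows the case and all three plates standing in the rack. The rest is empty, the four other cases are still in the row, and the bystanders are untouched.

```bash
python3 -c "
from station import finish_job
print(finish_job())"
```

```text
the job is handed in; nothing more can be done
None
```

I handed the job in at about 100 s: the stepped case stands in the wide pocket and all three plates found on the rest stand in their own slots. The final camera views show the other four cases and the bystanders in place.

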